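# Cover the open dish, then hold the UV lamp just above the row

## Task

Make the dishes ready for a check under UV light: put the loose blue-tinted lid that lies on the bench onto the one open dish in the black carrier, fully down, and let go of it. Then take the hand-held UV lamp from its rest, carry it over the tubes in the rack without its touching them, and bring it over the carrier: level, centred on the three dishes and lengthwise along their row, about one centimetre above their lids, the lamp never touching lids, dishes or carrier. Finish while holding it still there (do not put it down), with the dishes in their places and nothing else on the bench knocked out of place.

Things in the scene. Friction and masses are not known exactly. Their poses are not given: they have to be found in the camera images.
- lid: Loose round lid of a small dish, clear blue-tinted plastic, an upturned shallow cup: 41 mm outside, 38 mm inside diameter, 8 mm tall, 6.5 mm deep inside, 12 g. It lies on the bench top up, in front of the tube rack, beside a solid dark blue screw cap of similar size (a bystander). Origin: centre of its lower rim; z up through its top.
- dish_open: The dish without a lid, in any of the three places: clear, 35 mm outside diameter, 13 mm tall, a green disc on its floor; loose in its pocket with about 2 mm play across. Origin: centre of its underside, 6 mm above the bench; rim 19 mm above the bench. With the lid fully down the lid's origin is 6.5 mm above this origin and its skirt hangs 2.5 mm clear of the carrier.
- dish_b: One of the two dishes that already have their lids on (lid and dish in one piece, 41 mm diameter, 14.5 mm tall). Origin: centre of its underside, 6 mm above the bench; its top is 20.5 mm above the bench.
- dish_c: The other dish that already has its lid on, same sizes and origin as dish_b.
- carrier: Fixed black plate, 172 mm long (its x), 66 mm wide (its y), 10 mm thick, with three 4 mm deep pockets in a row along x, 48 mm apart, a dish in each. Neighbouring lids are only 7 mm apart along the row, so grip a lid across it (along the carrier's y). Origin: centre of its underside, on the bench, under the middle dish.
- row_top (a point): Point at the centre of the row, at the height of the tops of the lids (20.5 mm above the bench); its axes are the carrier's: x along the row of dishes, y across it, z up.
- lamp: Hand-held UV lamp: blue box with black ends, 190 mm long (its x), 66 mm wide (its y), 44 mm tall, with a black carrying handle on top, 90 mm tall in all; about 0.5 kg, balanced about its middle. Origin: centre of the underside (the dark filter window, 160 x 56 mm); z up. On its rest the underside is 20 mm above the bench. Over the row either end may point either way.
- lamp_handle (a point): Centre of the lamp's handle bar, 80 mm above the lamp's origin; axes as the lamp's. The bar is straight, along x: 130 mm long, 26 mm wide, 20 mm tall; pinch it across y. Below it is a 28 mm gap to the box, closed only by two posts 42 to 62 mm from the middle.
- lamp_rest: Fixed grey rest in which the lamp lies, 207 mm long (its x), 78 mm wide, with low lips up to 30 mm above the bench around the lamp's ends; the lamp lifts straight up out of it. Origin: centre of its underside. Rest and carrier lie on opposite sides of the tube rack, either way round.
- rack: Teal rack standing on the bench between the lamp rest and the carrier, 170 mm long (its x) by 84 mm wide (its y), with six capped 50 ml tubes whose dark blue caps reach 123 mm above the bench. Loose, 0.85 kg; a bystander. Origin: centre of its underside.
- tube_cap: Bystander: solid dark blue screw cap, 35 mm diameter, 13 mm tall, lying on the bench near the lid. Origin: centre of its underside.
- reagent: Bystander: amber bottle, 62 mm diameter, 130 mm tall, standing at the left. Origin: centre of its underside.
- beaker: Bystander: clear beaker with blue caps in it, 72 mm diameter, 95 mm tall, standing at the right. Origin: centre of its underside.
- syringe: Bystander: plastic syringe lying on the bench at the right, 136 mm long, 34 mm across its flange. Origin: under the barrel near its middle.

How it is judged (in metres and radians):
On the way, in this order (a step that is already met when the one before it is completed fails the run):
1. the lid sits fully down on the open dish and has been let go (z of lid in the frame of dish_open between 0.0045 and 0.0085 m and horizontal distance between lid and dish_open below 0.0028 m and angle between lid's own z axis and vertical below 0.06 rad and contact force between lid and the fingers below 0.05 N and z of dish_open in the frame of carrier between 0.0045 and 0.0075 m and z of dish_b in the frame of carrier between 0.0045 and 0.0075 m and z of dish_c in the frame of carrier between 0.0045 and 0.0075 m), for 0.2 s.
2. the lamp is carried over the tube rack, its underside above the caps (height (world z) of lamp above 0.123 m and y of lamp in the frame of rack between -0.06 and 0.06 m), for 0.02 s.
3. the lamp hovers level, centred and lengthwise over the row, just above the lids, held by the gripper (z of lamp in the frame of row_top between 0.003 and 0.02 m and x of lamp in the frame of row_top between -0.012 and 0.012 m and y of lamp in the frame of row_top between -0.01 and 0.01 m and angle between the x axis of lamp and the x axis of carrier, either way round below 0.12 rad and angle between lamp's own z axis and vertical below 0.08 rad and contact force between lamp and lid below 0.1 N and contact force between lamp and dish_open below 0.1 N and contact force between lamp and dish_b below 0.1 N and contact force between lamp and dish_c below 0.1 N and contact force between lamp and carrier below 0.1 N and contact force between lamp and rack below 0.1 N and contact force between lamp and lamp_rest below 0.1 N and contact force between lamp and the fingers above 1 N), for 0.2 s.
At the end, for the whole second after the job is handed in: Lamp held still by the gripper alone, 3 to 20 mm above the lid tops, within 12 mm of the row centre along and 10 mm across, aligned within 7 degrees, level within 0.08 rad. Lid fully down and let go, dishes in their pockets, bystanders within 20 mm of their start (all of step 1 and all of step 3 and linear speed of lamp below 0.02 m/s and distance of each of rack, tube_cap, reagent, beaker, syringe from where it was at the start of the episode below 0.02 m); the arm keeps its last pose, push and grip.
It fails at once if the lamp touches a lid, a dish, the carrier or the tube rack (contact force between lamp and lid above 0.3 N or contact force between lamp and dish_open above 0.3 N or contact force between lamp and dish_b above 0.3 N or contact force between lamp and dish_c above 0.3 N or contact force between lamp and carrier above 0.3 N or contact force between lamp and rack above 0.3 N).
It fails at once if a bystander is knocked out of place (more than 20 mm) or over (distance of any of rack, tube_cap, reagent, beaker, syringe from where it was at the start of the episode above 0.02 m or angle between any of rack, reagent, beaker's own z axis and vertical above 0.3 rad).
It also fails if it takes over 67 s, if anything falls off the work surface, if the arm or the gripper's body presses on something with over 40 N, if the wrist force passes 120 N, or if a joint passes its speed limit or range.

## Robot

A 7-joint arm with a two-finger parallel gripper is mounted at the origin on the work surface. World frame = base frame: x ahead of the robot, y to its left, z up, the work surface at z = 0. Lengths are in mm, angles in rad, forces in N, time in s.
With the tool pointing down it reaches from about 425 to 875 mm from the base axis. Payload 8.4 kg.
Tool frame: the origin (TCP) lies on the centre line of the jaws, within the pads' length; the fingertips stand 8 mm ahead of it and the grasp point (between the pads) lies 11 mm behind it; z points along the fingers, y is the line along which they close (so a half turn about z gives the same grasp; the last joint's range is limited). The gripper opens to 87 mm and grips with 3 to 60 N. Pads are 19 mm wide; open, the fingers measure 117 mm over their backs; the gripper's body (75 mm by 190 mm) begins 51 mm behind the grasp point.
Start: joints at [-1.285, 0.333, 0.04, 1.465, -0.013, 1.343, -0.059], TCP at [243.992, 602.438, 230.546] pointing down, gripper open.
Joint ranges: [-2.58, 2.58], [-0.38, 2.09], [-1.3, 1.39], [0.25, 2.4], [-1.5, 4.64], [0.08, 2.09], [-2.65, 2.65]. Speed limits (rad/s): [2.22, 2.22, 2.79, 2.79, 3.14, 3.14, 3.14].

## Interface

Orientations are given as a unit quaternion [x, y, z, w].
In Python, from station import status, viewer, robot, masks_of, pinpoint gives the robot as it stands.
- The arm moves only by the tool step_arm, never from a script. Its argument "moves" is a list of rows, each a list of 3 entries, a list of its own where there are three numbers: the gripper command: -1 is shut, 1 is fully open, values between are in proportion, then the shift along the tool's x, y, z as a fraction of full scale, then the turn, a rotation vector about the tool's x, y, z as a fraction of full scale. A call has 1 to 12 rows; each row shifts and turns the commanded pose from where the row before left it, along the tool's axes as they then stand; what a row does not reach is not made up. Full scale, the value 1, is 50 mm for a shift and 180 degrees for a turn. A row lasts 1/8 s, in which the tool goes at most 62.5 mm and 10.7 degrees, less where a joint would pass 70% of its speed; a pose out of reach is approached as far as the arm can. A call with a number of a shift or a turn outside -1 to 1 is refused whole. A call with a gripper value outside its range is refused whole. The fingers move at their own pace and stop on an object; "squeeze" is the grip in N (left out, the last holds). Time passes only in rows, so rows that do not move let the fingers close. It gives the time, the measured TCP pose, the force, the opening and the grip force at its end, in the units of the state.
- status.get_obs(): the state, without advancing time (a new reading comes with each control period).
- viewer.camera(name): name is "scene" or "top"; returns a dict with "image" (420x560x3 uint8, red, green, blue), "fov_y" (degrees; the focal length in pixels is half the picture's height over the tangent of half this angle, whatever the lens; pixels are square), "cx", "cy" (the principal point, pixels), "position" and "rotation" of the camera in the world. Camera axes: x right, y down, z forward; pixel columns grow to the right and rows downward; lengths in mm; the calibration is good to about 2 mm. A picture is of the moment at which its call begins. There is no depth.
- robot.close_job(): hands the job in; it is judged then, once.
Trained networks look in the newest picture that a camera, given by its name, has taken for a name from the list of things; names that differ only in an ending like _2 or _b are one class to them, and where a whole thing is asked for, a point or a joint stands for the part that bears it (a point fixed in the world has none). Each returns a list of dicts, best first, with "p" (0 to 1); they miss things now and then, are a little off and sometimes report something else, mostly with a low value. They report only what shows in the picture. A call takes as long as a camera call.
- masks_of(camera, label): "pixels" (420x560 bool, what is visible of it) and "extent" ([centre column, centre row, width, height] in pixels, round what is visible of it).
- pinpoint(camera, label): "at" ([row, column] in pixels: a listed point, or the origin of a listed thing).
The state is a dict: "t": time; "q": joint angles; "qvel": joint speeds; "tau": joint torques, N m; "position": TCP position; "tcp_rot": TCP orientation; "ft_force": force on the tool from outside, world axes, zero at the start; "moment": the same for the moment, N m; "width": finger opening in mm; "gripper_force": force on a finger pad.
Only numpy, scipy, OpenCV 4.12 (cv2) and the standard library are available. Lean on these libraries where they do the work, as an engineer would, in place of code of your own. Each camera call takes 0.05 s, during which the arm holds its last target. There are 200 camera calls.

## Working session

There is one attempt and no reset: what is moved stays moved. The work goes in short steps, Python scripts to look and compute and a tool call to move; the robot and the scene stay as the last step left them, time stands still between calls to the robot, and variables do not carry over. Pictures are saved under pics/ and viewed, at most 10 in all, crops included, and the job is handed in when it is done.

Besides the shell and the picture viewer there is one more tool, called after "Request:" as name(argument=value, ...) on one line, values as JSON. step_arm: Moves the arm, as the interface text tells. Shift numbers are shares of 50 mm and turn numbers shares of 180 degrees, none past 1 either way. Its arguments: {"type":"object","properties":{"moves":{"type":"array","items":{"type":"array"}},"squeeze":{"type":"number"}},"required":["moves"]}

```bash
mkdir -p pics
cat > h.py <<'E'
import numpy as np, cv2
from scipy.spatial.transform import Rotation as R
from station import status, viewer, robot, masks_of, pinpoint
def cam(n):
    c=viewer.camera(n); c['f']=210/np.tan(np.radians(c['fov_y'])/2); return c
def ray(c,u,v,z):
    Rm=np.array(c['rotation']); Rm=Rm if Rm.shape==(3,3) else R.from_quat(Rm).as_matrix()
    d=Rm@np.array([(u-c['cx'])/c['f'],(v-c['cy'])/c['f'],1]); p=np.array(c['position'])
    return (p+d*(z-p[2])/d[2])
E
python3 - <<'E'
from h import *
print({k:np.round(v,3) for k,v in status.get_obs().items()})
Z=dict(lid=0,dish_open=6,dish_b=6,carrier=0,row_top=20.5,lamp=20,lamp_handle=100,lamp_rest=0,rack=0,tube_cap=0,reagent=0,beaker=0,syringe=0)
for n in ['top','scene']:
    c=cam(n); cv2.imwrite(f'pics/{n}0.png',c['image'][:,:,::-1])
    print(n,np.round(c['position']),np.round(c['rotation'],3).tolist(),c['f'])
    for k,z in Z.items():
        for d in pinpoint(n,k)[:3]:
            print(k,round(d['p'],2),np.round(d['at'],1),np.round(ray(c,d['at'][1],d['at'][0],z),1))
E
```

```text
{'t': np.float64(0.0), 'q': array([-1.285,  0.334,  0.04 ,  1.466, -0.013,  1.343, -0.059]), 'qvel': array([ 0.001,  0.002, -0.002,  0.002,  0.   ,  0.   ,  0.002]), 'tau': array([-1.0000e-03, -6.5637e+01,  1.3350e+00, -4.0379e+01, -6.0000e-02,
        4.5000e-02,  0.0000e+00]), 'position': array([243.833, 602.025, 229.642]), 'tcp_rot': array([ 0.191,  0.982, -0.001, -0.   ]), 'ft_force': array([-0.751, -0.504,  0.409]), 'moment': array([ 0.04 , -0.034, -0.014]), 'gripper_force': np.float64(0.0), 'width': np.float64(87.242)}
top [ 451.   -7. 1441.] [0.716, -0.698, 0.021, -0.018] 529.2239027332324
lid 0.69 [228.8 251.1] [473.9  40.5   0. ]
lid 0.66 [202.4 363.4] [ 553.5 -264.1    0. ]
dish_open 0.7 [176.4 201.5] [613.  179.1   6. ]
dish_open 0.45 [194.8 194.2] [562.2 197.3   6. ]
dish_b 0.75 [211.4 185.1] [516.5 220.5   6. ]
dish_b 0.62 [193.4 191.4] [565.9 205.    6. ]
dish_b 0.48 [240.1 293.1] [446.  -74.2   6. ]
carrier 0.67 [190.9 192.6] [573.3 202.9   0. ]
carrier 0.37 [191.5 426.2] [ 587.6 -435.4    0. ]
row_top 0.91 [192.8 194.1] [566.5 195.7  20.5]
lamp 0.96 [203.6 363.9] [ 54
[... 791 characters left out ...]
565.9 204.8   0. ]
row_top 0.82 [278.5 319.6] [568.9 196.5  20.5]
row_top 0.38 [276.6 336.4] [529.7 217.2  20.5]
row_top 0.34 [170.7 229.5] [ 479.3 -388.9   20.5]
lamp 0.86 [193.2 230.2] [ 552.2 -265.6   20. ]
lamp_handle 0.62 [282.3 322. ] [626.3 258.9 100. ]
lamp_handle 0.38 [275.3 333.2] [591.2 258.4 100. ]
lamp_rest 0.88 [198.8 229.4] [ 557.6 -264.3    0. ]
rack 0.67 [255.4 242.4] [670.8  -9.7   0. ]
tube_cap 0.52 [218.7 292.4] [454.2 -54.8   0. ]
tube_cap 0.27 [199.1 229.3] [ 558.8 -263.     0. ]
reagent 0.76 [378.7 387.1] [628.8 471.    0. ]
reagent 0.4 [164.4 237. ] [ 415.6 -440.7    0. ]
beaker 0.75 [181.1 198.3] [ 590.4 -423.8    0. ]
syringe 0.7 [166.1 236.5] [ 423.9 -431.2    0. ]
```

View pics/top0.png

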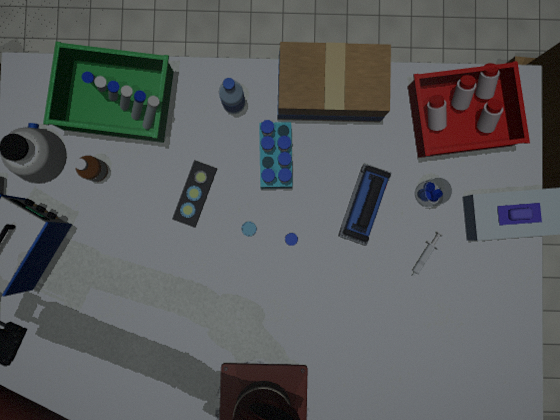

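View pics/scene0.png

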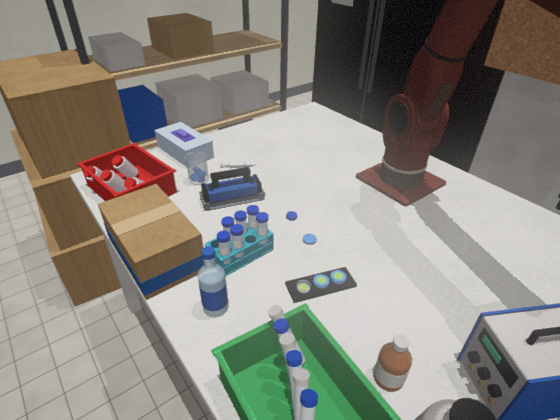

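The top view shows the carrier tilted at (195,194), with the open dish at its upper end (201,177), where there is no blue tint. The lid is at (249,229), the cap at (291,239), the lamp in its rest at (365,203) and the rack at (276,155). The scene view agrees, with the open dish at (303,288). Next I'll refine with the masks.

```bash
cat > m.py <<'E'
from h import *
def meas(n,k,z,i=0):
    out=[]
    for d in masks_of(n,k)[:4]:
        m=d['pixels'].astype(np.uint8); ys,xs=np.nonzero(m)
        P=np.array([ray(CC[n],x,y,z)[:2] for x,y in zip(xs,ys)])
        (cx,cy),(w,h),a=cv2.minAreaRect(P.astype(np.float32))
        if w<h: w,h,a=h,w,a-90
        _,e=np.linalg.eigh(np.cov(P.T)); v=e[:,1]
        pc=np.degrees(np.arctan2(v[1],v[0]))
        print(n,k,round(d['p'],2),'n',len(xs),'cen',P.mean(0).round(1),'rect',np.round([cx,cy,w,h,a],1),'pca',round(pc%180,1))
CC={}
E
python3 - <<'E'
from m import *
for n in ['top','scene']:
    CC[n]=cam(n)
    for k,z in dict(lid=5,dish_open=8,dish_b=18,carrier=10,lamp=60,lamp_handle=100,lamp_rest=25,rack=60,tube_cap=10,beaker=50,reagent=60).items(): meas(n,k,z)
c=CC['top']['image']; a=cv2.resize(c[150:240,165:305],None,fx=5.5,fy=5.5,interpolation=cv2.INTER_CUBIC)
cv2.imwrite('pics/z.png',np.clip(a[:,:,::-1]*1.5,0,255).astype(np.uint8))
E
```

```text
top lid 0.66 n 164 cen [475.7  49.2] rect [475.8  48.8  38.4  34.5  46.5] pca 34.0
top dish_b 0.76 n 195 cen [520.1 213.3] rect [519.9 213.6  43.1  37.7 -88.6] pca 74.6
top carrier 0.95 n 1056 cen [570.3 195.4] rect [566.  197.3 172.5  69.5 -18.6] pca 161.6
top lamp 0.78 n 1878 cen [ 546.2 -260.1] rect [ 547.1 -261.   196.2   69.3  -18.6] pca 161.1
top lamp 0.72 n 168 cen [563.5 191.7] rect [563.4 192.2  37.2  35.1  46.6] pca 69.3
top lamp_handle 0.67 n 1864 cen [ 544.8 -253. ] rect [ 544.1 -253.1  186.4   67.5  -18.2] pca 161.6
top lamp_handle 0.53 n 2188 cen [660.1 -18.4] rect [663.5 -18.8 177.4  81.7   1.5] pca 3.0
top rack 0.91 n 2166 cen [668.6 -19.1] rect [671.2 -19.1 180.   84.2   1.5] pca 2.9
top tube_cap 0.49 n 141 cen [448.9 -67.6] rect [448.9 -68.3  32.4  32.3 -88.6] pca 138.5
top beaker 0.6 n 845 cen [ 582.6 -439.2] rect [ 582.1 -439.4   97.4   70.   -68.6] pca 108.0
top reagent 0.74 n 655 cen [620.7 461.6] rect [620.2 461.4  87.3  60.8  65. ] pca 67.0
top reagent 0.4 n 1823 cen [ 545.7 -259.8] rect [ 546.5 -260.6  192.3   68.6  -18.4] pca 161.2
top reagent 0.16 n 1192 ce
[... 562 characters left out ...]
rect [ 581.3 -209.5  182.3  166.5  -20.1] pca 11.5
scene lamp_rest 0.73 n 523 cen [ 579.  -218.4] rect [ 571.7 -220.7  212.8  101.9  -31.4] pca 158.8
scene rack 0.55 n 2875 cen [666.3 -12.5] rect [661.3 -24.4 229.6 198.8   2.4] pca 43.3
scene rack 0.25 n 478 cen [ 599.8 -174.9] rect [ 596.6 -179.6  202.9  101.2  -33.1] pca 158.7
scene tube_cap 0.45 n 75 cen [454.3 -60.4] rect [454.3 -59.7  45.9  28.4  51.7] pca 53.7
scene beaker 0.86 n 611 cen [ 585.6 -432.2] rect [ 585.6 -434.8  229.9   72.7   63.6] pca 65.4
scene beaker 0.73 n 1547 cen [ 546.  -267.3] rect [ 543.9 -277.3  198.4  176.2  -17.9] pca 10.3
scene reagent 0.79 n 1546 cen [629.6 473. ] rect [623.1 470.3 132.3  61.2  25.8] pca 23.1
```

View pics/z.png

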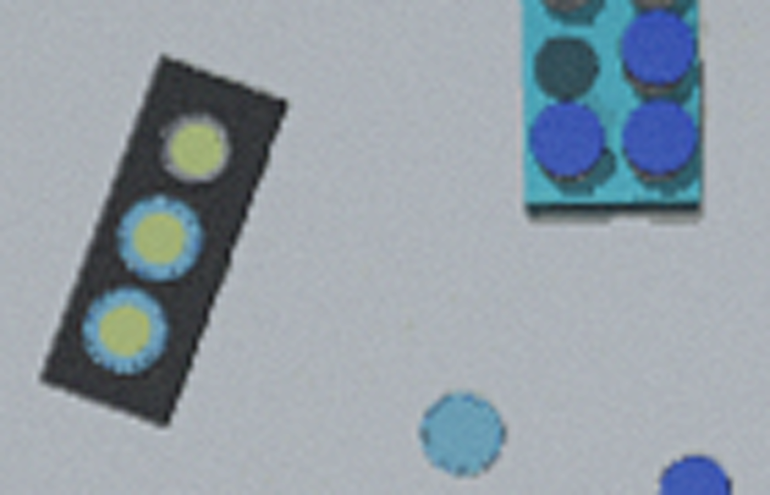

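```bash
cat > seg.py <<'E'
from h import *
def blob(c,uv,r,f):
    """f(hsv)->mask near uv; returns centroid (u,v), pixel points of largest component"""
    u0,v0=int(uv[0]-r),int(uv[1]-r); s=6
    im=cv2.resize(c['image'][v0:v0+2*r,u0:u0+2*r],None,fx=s,fy=s,interpolation=cv2.INTER_CUBIC)
    im=cv2.GaussianBlur(im,(0,0),2.5)
    m=f(cv2.cvtColor(im,cv2.COLOR_RGB2HSV).astype(int)).astype(np.uint8)
    n,l,st,ce=cv2.connectedComponentsWithStats(m); k=1+np.argmax(st[1:,4])
    ys,xs=np.nonzero(l==k); h=cv2.convexHull(np.c_[xs,ys].astype(np.float32))[:,0]
    M=cv2.moments(h); cc=np.array([M['m10'],M['m01']])/M['m00']
    t=lambda p:(np.asarray(p)+.5)/s-.5+[u0,v0]
    return t(cc),t(h)
def world(c,pts,z): return np.array([ray(c,u,v,z)[:2] for u,v in pts])
def rect(c,h,z):
    (x,y),(w,b),a=cv2.minAreaRect(world(c,h,z).astype(np.float32))
    if w<b: w,b,a=b,w,a-90
    return np.round([x,y,w,b,(a+90)%180-90],1)
blue=lambda h:(h[...,1]>70)&(abs(h[...,0]-100)<16)
green=lambda h:(abs(h[...,0]-34)<14)&(h[...,1]>60)
dark=lambda h:(h[...,2]<75)
E
python3 - <<'E'
from seg import *
J=[('lid','lid',(249,229),(309,239),16,blue,6),('open','green',(201,177),(303,288),12,green,7),('mid','green',(194,193),(321,281),12,green,7),('low','green',(187,210),(338,276),12,green,7)]
C={n:cam(n) for n in('top','scene')}
for n,_,a,b,r,f,z in J:
    for q,uv in(('top',a),('scene',b)):
        p,h=blob(C[q],uv,r if q=='top' else 11 if r==12 else r,f); print(n,q,p.round(1),world(C[q],[p],z).round(1),'ext',np.ptp(world(C[q],h,z),axis=0).round(1))
for q,uv,r in(('top',(195,194),36),('scene',(320,285),38)):
    p,h=blob(C[q],uv,r,dark); print('carrier',q,rect(C[q],h,9.))
p,h=blob(C['top'],(365,203),45,lambda h:h[...,2]<90); print('lamp/rest',rect(C['top'],h,30),rect(C['top'],h,44))
p,h=blob(C['top'],(276,155),40,lambda h:(abs(h[...,0]-92)<10)&(h[...,1]>130)); print('rack',rect(C['top'],h,60))
t=cv2.resize(C['top']['image'][155:250,330:400],None,fx=6,fy=6,interpolation=cv2.INTER_CUBIC)
cv2.imwrite('pics/lamp.png',np.clip(t[:,:,::-1]*1.6,0,255))
E
```

```text
lid top [248.6 228.4] [[474.7  47.2]] ext [39.  40.3]
lid scene [309.2 238.6] [[478.2  52.5]] ext [41.  40.9]
open top [200.4 176.7] [[612. 182.]] ext [22.8 23.1]
open scene [303.1 286.6] [[612.  183.4]] ext [21.1 21. ]
mid top [193.6 192.8] [[567.5 199. ]] ext [22.3 22.2]
mid scene [320.9 279.6] [[559.6 192.7]] ext [21.  21.7]
low top [187.3 209.6] [[521.5 214.4]] ext [22.2 21.9]
low scene [338.  275.3] [[513.3 208.3]] ext [21.1 22. ]
carrier top [566.1 196.1 171.9  68.3 -18.6]
carrier scene [650.4 209.6   3.3   2.1 -36.4]
lamp/rest [ 546.9 -261.2  210.3   82.6  -18. ] [ 545.9 -258.7  208.2   81.8  -18. ]
rack [669.5 -20.5 170.6  81.7   2.5][ WARN:0@1.156] global loadsave.cpp:1063 imwrite_ Unsupported depth image for selected encoder is fallbacked to CV_8U.
```

View pics/lamp.png

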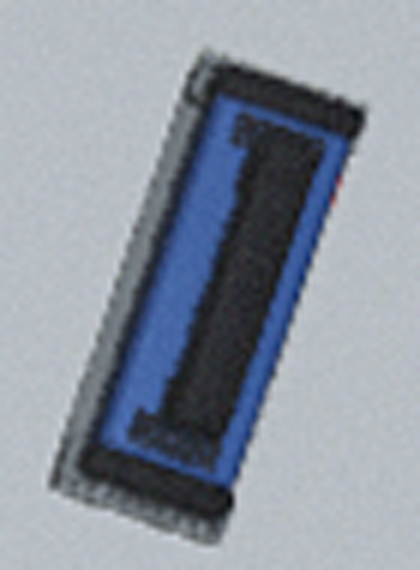

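Carrier centre is about (566,197), with its x axis at -18.5°. The open dish is at (612,182), the lid at (475.5,48), the lamp at (547,-261) at the same -18°, and the rack at (670,-20). The arm can start now.

Request:
step_arm(moves=[[1, [0, 0, 0], [0, 0, -0.0194]], [1, [-0.66, -0.75, 0], [0, 0, 0]], [1, [-0.66, -0.75, 0], [0, 0, 0]], [1, [-0.66, -0.75, 0], [0, 0, 0]], [1, [-0.66, -0.75, 0], [0, 0, 0]], [1, [-0.66, -0.75, 0], [0, 0, 0]], [1, [-0.66, -0.75, 0], [0, 0, 0]], [1, [-0.66, -0.75, 0], [0, 0, 0]], [1, [-0.66, -0.75, 0.3], [0, 0, 0]], [1, [-0.66, -0.75, 0.6], [0, 0, 0]], [1, [-0.66, -0.75, 0.6], [0, 0, 0]], [1, [-0.66, -0.75, 0.6], [0, 0, 0]]], squeeze=10)

```text
t: 4.2
position: [457.4, 94.5, 125.1]
tcp_rot: [0.161, 0.987, 0.0, 0.001]
ft_force: [1.1, 0.4, 0.7]
width: 86.9
gripper_force: 0.0
```

Request:
step_arm(moves=[[1, [-0.65, -0.79, 0.4], [0, 0, 0]], [1, [0, 0, 0.2], [0, 0, 0]], [1, [0, 0, 0], [0, 0, 0]], [1, [0, 0, 0], [0, 0, 0]], [1, [0, 0, 0], [0, 0, 0]]])

```text
t: 4.82
position: [475.3, 49.2, 96.2]
tcp_rot: [0.16, 0.987, 0.0, 0.0]
ft_force: [0.5, -0.4, 0.5]
width: 87.2
gripper_force: 0.0
```

Request:
step_arm(moves=[[1, [0, 0, 0.5], [0, 0, 0]], [1, [0, 0, 0.5], [0, 0, 0]], [1, [0, 0, 0.4], [0, 0, 0]], [1, [0, 0, 0.2], [0, 0, 0]], [1, [0, 0, 0.12], [0, 0, 0]], [1, [0, 0, 0], [0, 0, 0]], [0.3, [0, 0, 0], [0, 0, 0]], [0.1, [0, 0, 0], [0, 0, 0]], [0.1, [0, 0, 0], [0, 0, 0]], [-1, [0, 0, 0], [0, 0, 0]], [-1, [0, 0, 0], [0, 0, 0]], [-1, [0, 0, 0], [0, 0, 0]]], squeeze=8)

```text
t: 6.32
position: [475.1, 48.1, 9.6]
tcp_rot: [0.161, 0.987, -0.0, 0.0]
ft_force: [-0.5, 0.7, 1.1]
width: 40.8
gripper_force: 8.0
```

Request:
step_arm(moves=[[-1, [0, 0, -0.5], [0, 0, 0]], [-1, [0, 0, -0.7], [0, 0, 0]], [-1, [-0.349, 0.683, 0], [0, 0, 0]], [-1, [-0.349, 0.683, 0], [0, 0, 0]], [-1, [-0.349, 0.683, 0], [0, 0, 0]], [-1, [-0.349, 0.683, 0], [0, 0, 0]], [-1, [-0.349, 0.683, 0], [0, 0, 0]], [-1, [0, 0, 0], [0, 0, 0]], [-1, [0, 0, 0], [0, 0, 0]], [-1, [0, 0, 0], [0, 0, 0]]])

```text
t: 7.58
position: [611.6, 181.1, 69.6]
tcp_rot: [0.162, 0.987, -0.0, -0.0]
ft_force: [-0.6, -0.2, 0.6]
width: 40.7
gripper_force: 8.0
```

Run:
```python
from seg import *
o=status.get_obs(); print(o['position'].round(1),o['width'])
t=cam('top')['image'][140:230,150:250]; s=cam('scene')['image'][215:315,260:370]
f=lambda i:cv2.resize(i,(396,396),interpolation=cv2.INTER_CUBIC)
cv2.imwrite('pics/held.png',np.clip(np.hstack([f(t),f(s)])[:,:,::-1]*1.5,0,255).astype(np.uint8))
```

```text
[611.6 181.1  69.6] 40.71614585714739
```

View pics/held.png

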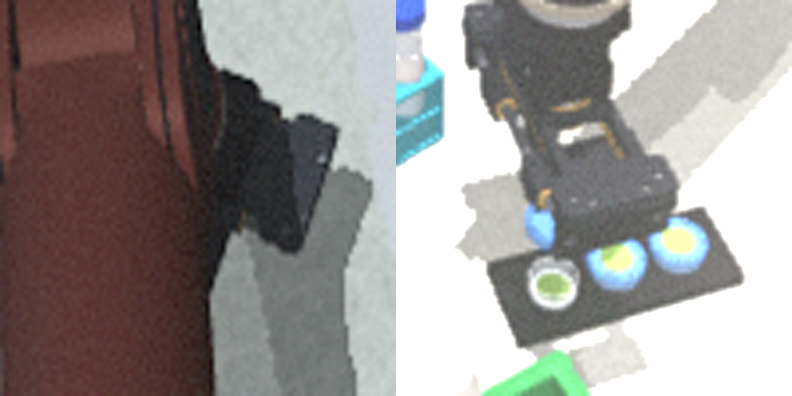

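The lid is held: the scene view shows blue at the finger's left, with the open dish's rim at about (553,283) in the composite. The arm hides it in the top view, so I'll go down gently by feel.

Request:
step_arm(moves=[[-1, [0, 0.024, 0.3], [0, 0, 0]], [-1, [0, 0, 0.3], [0, 0, 0]], [-1, [0, 0, 0.14], [0, 0, 0]], [-1, [0, 0, 0], [0, 0, 0]], [-1, [0, 0, 0], [0, 0, 0]], [-1, [0, 0, 0.03], [0, 0, 0]], [-1, [0, 0, 0.03], [0, 0, 0]], [-1, [0, 0, 0.02], [0, 0, 0]], [-1, [0, 0, 0], [0, 0, 0]]])

```text
t: 8.8
position: [612.6, 183.4, 28.6]
tcp_rot: [0.161, 0.987, 0.0, 0.0]
ft_force: [-0.3, 0.1, -0.0]
width: 41.0
gripper_force: 8.0
```

Run:
```python
from seg import *
o=status.get_obs(); print(o['position'].round(1),o['ft_force'].round(1),o['moment'].round(2))
s=cam('scene')['image'][240:320,270:370]
cv2.imwrite('pics/low.png',np.clip(cv2.resize(s,None,fx=7,fy=7,interpolation=cv2.INTER_CUBIC)[:,:,::-1]*1.3,0,255).astype(np.uint8))
```

```text
[612.6 183.4  28.6] [-0.3  0.1 -0. ] [0.02 0.06 0.04]
```

View pics/low.png

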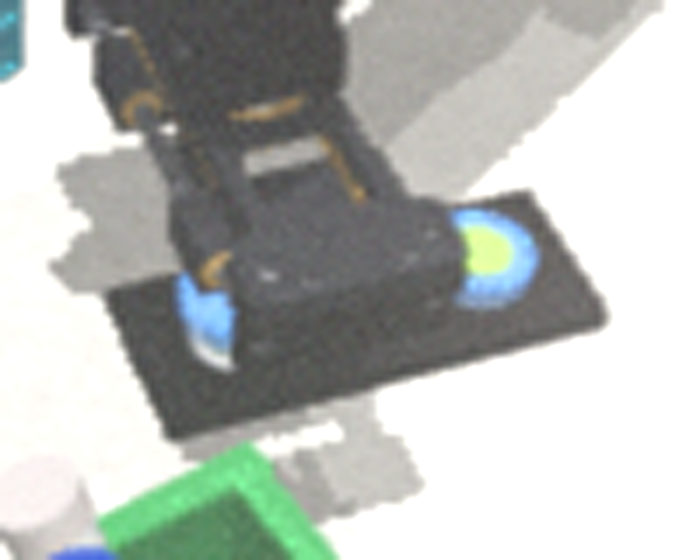

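The scene crop shows the lid just above the rim, with the white dish wall peeking out at (215,350). I'll apply the small 1.2 mm correction found from the measured pose and continue down.

Request:
step_arm(moves=[[-1, [0.01, -0.024, 0], [0, 0, 0]], [-1, [0, 0, 0], [0, 0, 0]], [-1, [0, 0, 0.02], [0, 0, 0]], [-1, [0, 0, 0.02], [0, 0, 0]], [-1, [0, 0, 0], [0, 0, 0]]])

```text
t: 9.48
position: [611.9, 182.3, 27.1]
tcp_rot: [0.161, 0.987, 0.0, 0.0]
ft_force: [-2.2, -0.7, 6.4]
width: 40.9
gripper_force: 8.0
```

Request:
step_arm(moves=[[-1, [0, 0, 0.02], [0, 0, 0]], [-1, [0, 0, 0], [0, 0, 0]]])

```text
t: 9.72
position: [611.9, 182.2, 26.1]
tcp_rot: [0.161, 0.987, 0.0, 0.0]
ft_force: [-1.5, 0.3, 5.0]
width: 40.9
gripper_force: 8.0
```

Run:
```python
from seg import *
A=[]
for i in range(10):
    cam('scene'); o=status.get_obs(); A.append(np.r_[o['position'],o['ft_force'],o['moment']])
A=np.array(A); print(A.mean(0).round(3)); print(A.std(0).round(3))
m=A.mean(0); F=m[5]; print('contact offset world', -m[7]/F*1000, m[6]/F*1000)
```

```text
[ 6.11938e+02  1.82205e+02  2.60870e+01 -1.47200e+00 -7.20000e-01
  5.45500e+00 -8.10000e-02  2.84000e-01  1.60000e-02]
[0.015 0.019 0.01  0.47  0.497 0.435 0.032 0.031 0.033]
contact offset world -52.089711087226384 -14.833236732771583
```

Request:
step_arm(moves=[[-1, [0, 0, -0.04], [0, 0, 0]], [-1, [0.03, 0, 0], [0, 0, 0]], [-1, [0, 0, 0], [0, 0, 0]], [-1, [0, 0, 0.02], [0, 0, 0]], [-1, [0, 0, 0.02], [0, 0, 0]], [-1, [0, 0, 0], [0, 0, 0]]])

```text
t: 10.98
position: [610.4, 182.9, 25.9]
tcp_rot: [0.161, 0.987, 0.0, 0.0]
ft_force: [-1.8, -0.2, 4.8]
width: 40.6
gripper_force: 8.0
```

Request:
step_arm(moves=[[-1, [0, 0, 0.02], [0, 0, 0]], [-1, [0, 0, 0], [0, 0, 0]]])

```text
t: 11.22
position: [610.5, 182.9, 25.0]
tcp_rot: [0.161, 0.987, 0.0, 0.0]
ft_force: [-2.0, -0.5, 6.1]
width: 40.7
gripper_force: 8.0
```

```bash
cat > ft.py <<'E'
from seg import *
A=[]
for i in range(8):
    cam('scene'); o=status.get_obs(); A.append(np.r_[o['position'],o['ft_force'],o['moment']])
print(np.mean(A,0).round(3).tolist())
E
python3 ft.py
```

```text
[610.476, 182.882, 24.991, -1.446, -0.285, 5.451, 0.014, 0.327, 0.02]
```

Run:
```python
from seg import *
s=np.mean([cam('scene')['image'][262:302,288:345].astype(float) for _ in range(4)],0)
cv2.imwrite('pics/low2.png',np.clip(cv2.resize(s,None,fx=14,fy=14,interpolation=cv2.INTER_CUBIC)[:,:,::-1]*1.0,0,255).astype(np.uint8))
```

```text
(no output)
```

View pics/low2.png

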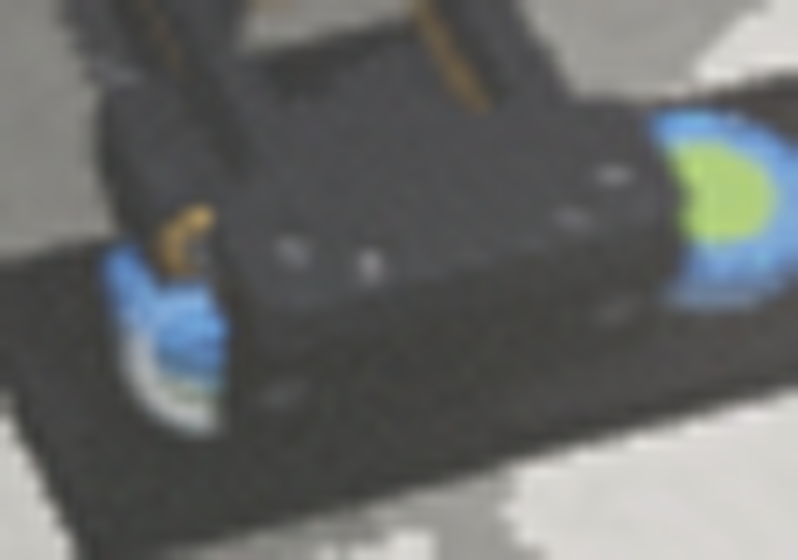

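Run:
```python
from seg import *
c=cam('scene'); im=c['image'].astype(float)
for _ in range(3): im+=cam('scene')['image']
im/=4
s=14;u0,v0=288,262
a=cv2.resize(im[v0:v0+40,u0:u0+57],None,fx=s,fy=s,interpolation=cv2.INTER_CUBIC)[:,:,::-1]
a=np.clip(a*1.3,0,255).astype(np.uint8)
Rm=np.array(c['rotation']); Rm=Rm if Rm.shape==(3,3) else R.from_quat(Rm).as_matrix()
def circ(x,y,z,r,col):
    t=np.linspace(0,2*np.pi,100); P=np.c_[x+r*np.cos(t),y+r*np.sin(t),0*t+z]-c['position']; q=P@Rm
    uv=np.c_[q[:,0]/q[:,2]*c['f']+c['cx'],q[:,1]/q[:,2]*c['f']+c['cy']]
    cv2.polylines(a,[np.round((uv-[u0,v0]+.5)*s-.5).astype(np.int32)],True,col,1)
circ(612,183,19,17.5,(0,0,255)); circ(612,183,10,17.5,(0,0,255))   # dish red
circ(610.5,182.9,19,20.5,(0,255,255)); circ(610.5,182.9,27,20.5,(0,255,0)) # lid
circ(566.5,197.5,20.5,20.5,(255,0,255))
cv2.imwrite('pics/ov.png',a)
```

```text
(no output)
```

View pics/ov.png

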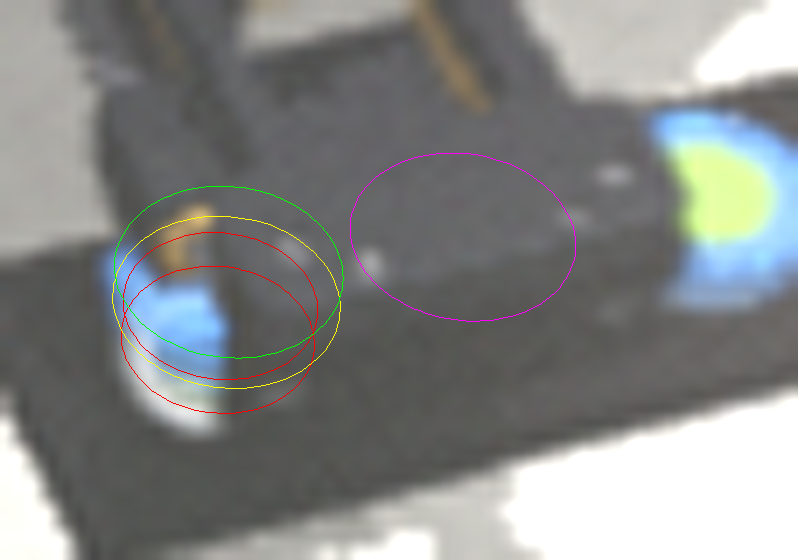

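The overlay shows two things. The scene camera is biased about 6 mm toward itself, and the lid is touching one side of the rim and tilting in the grip. The clean fix is to set the lid down on free bench. That re-seats it flat and calibrates the camera against the robot.

Request:
step_arm(moves=[[-1, [0, 0, -0.3], [0, 0, 0]], [-1, [0, 0, -0.8], [0, 0, 0]], [-1, [0.416, -0.656, 0], [0, 0, 0]], [-1, [0.416, -0.656, 0], [0, 0, 0]], [-1, [0.416, -0.656, 0], [0, 0, 0]], [-1, [0.416, -0.656, 0.3], [0, 0, 0]], [-1, [0, 0, 0.6], [0, 0, 0]], [-1, [0, 0, 0.36], [0, 0, 0]], [-1, [0, 0, 0.1], [0, 0, 0]], [-1, [0, 0, 0], [0, 0, 0]], [-1, [0, 0, 0], [0, 0, 0]]])

```text
t: 13.4
position: [490.3, 85.1, 12.4]
tcp_rot: [0.161, 0.987, 0.0, 0.001]
ft_force: [0.4, -0.5, 1.4]
width: 41.0
gripper_force: 8.0
```

Request:
step_arm(moves=[[-1, [0, 0, 0.04], [0, 0, 0]], [-1, [0, 0, 0], [0, 0, 0]], [0.1, [0, 0, 0], [0, 0, 0]], [0.3, [0, 0, 0], [0, 0, 0]], [0.5, [0, 0, 0], [0, 0, 0]], [0.5, [0, 0, -0.7], [0, 0, 0]], [0.5, [-0.26, -0.9, -0.7], [0, 0, 0]], [0.5, [-0.26, -0.9, 0], [0, 0, 0]], [0.5, [-0.26, -0.9, 0], [0, 0, 0]], [0.5, [-0.26, -0.9, 0], [0, 0, 0]], [0.5, [-0.26, -0.9, 0], [0, 0, 0]], [0.5, [0, 0, 0], [0, 0, 0]]])

```text
t: 14.9
position: [478.9, -153.0, 79.8]
tcp_rot: [0.164, 0.986, -0.001, 0.0]
ft_force: [-0.7, 0.1, 0.6]
width: 65.3
gripper_force: 0.0
```

Run:
```python
from seg import *
C={n:cam(n) for n in('top','scene')}
Rp=lambda c:(lambda M:M if M.shape==(3,3) else R.from_quat(M).as_matrix())(np.array(c['rotation']))
def px(c,p):
    q=(np.array(p)-c['position'])@Rp(c); return q[:2]/q[2]*c['f']+[c['cx'],c['cy']]
print(status.get_obs()['position'].round(1))
for q in C:
    c=C[q]
    for n,p,f,r in(('lid',(490,85,5),blue,16),('open',(612,182,8),green,11),('mid',(566.5,197,20),green,11),('low',(521,212.5,20),green,11)):
        u=px(c,p); 
        try:
            b,h=blob(c,u.round(),r,f); print(q,n,b.round(2),[(z,world(c,[b],z)[0].round(1).tolist()) for z in ((4,8) if n=='lid' else (8,20))],np.ptp(world(c,h,6),axis=0).round(1))
        except Exception as e: print(q,n,e)
b,h=blob(C['top'],(195,194),36,dark); print('carrier',rect(C['top'],h,9.))
# dish ring: bright/white area on black carrier
for q in C:
    b,h=blob(C[q],px(C[q],(612,182,14)).round(),11,lambda h:h[...,2]>80); print('ring',q,b,[world(C[q],[b],z)[0].round(1).tolist() for z in(13,19)],np.ptp(world(C[q],h,16),axis=0).round(1))
t=cv2.resize(C['top']['image'][160:235,170:265],(380,300),interpolation=cv2.INTER_CUBIC); s=cv2.resize(C['scene']['image'][225:300,285:380],(380,300),interpolation=cv2.INTER_CUBIC)
cv2.imwrite('pics/re.png',np.clip(np.hstack([t,s])[:,:,::-1]*1.2,0,255).astype(np.uint8))
```

```text
[ 479.5 -149.1   79.5]
top lid [236.02 223.12] [(4, [488.2, 81.7]), (8, [488.1, 81.4])] [39.8 39.9]
top open [200.32 176.98] [(8, [611.1, 182.0]), (20, [609.7, 180.4])] [22.9 22.8]
top mid [193.58 192.83] [(8, [567.4, 198.9]), (20, [566.5, 197.1])] [22.3 22.2]
top low [187.32 209.57] [(8, [521.5, 214.3]), (20, [520.9, 212.4])] [21.8 21.9]
scene lid [313.44 246.84] [(4, [490.1, 85.2]), (8, [493.2, 88.3])] [41.6 41.3]
scene open [303.28 286.37] [(8, [611.8, 183.8]), (20, [619.1, 191.5])] [20.5 21.2]
scene mid [320.84 279.61] [(8, [560.4, 193.3]), (20, [568.5, 200.9])] [21. 22.]
scene low [337.98 275.34] [(8, [514.1, 208.9]), (20, [523.0, 216.2])] [21.4 21.9]
carrier [566.1 195.9 171.2  67.5 -18.6]
ring top [200.34707343 176.79558982] [[611.0, 181.2], [610.4, 180.5]] [32.7 31.2]
ring scene [302.5 283.5] [[610.3, 178.5], [614.0, 182.4]] [91.7 88.8]
```

View pics/re.png

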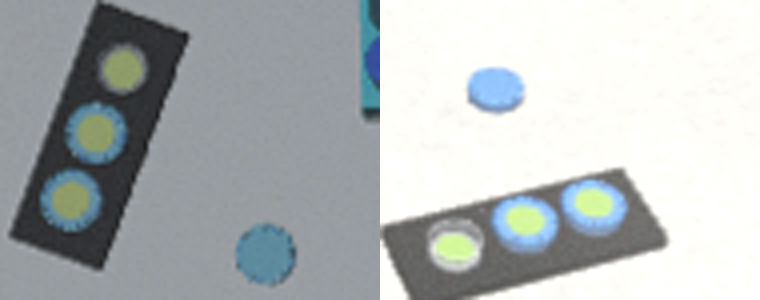

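The picture shows the lid lying flat at left-crop (266,254), with the open dish in its pocket at (123,68). Comparing the release pose with the cameras, the top view reads about (2,3) mm short. That puts the lid at (490.2,84.8) and the dish at about (613.2,184.4) in robot coordinates, so I'll re-grip.

Request:
step_arm(moves=[[0.5, [0.256, 0.9, 0], [0, 0, 0]], [0.5, [0.256, 0.9, 0], [0, 0, 0]], [0.5, [0.256, 0.9, 0], [0, 0, 0]], [0.5, [0.256, 0.9, 0], [0, 0, 0]], [0.5, [0.256, 0.9, 0.3], [0, 0, 0]], [0.5, [0, 0, 0.2], [0, 0, 0]], [0.5, [0, 0, 0], [0, 0, 0]], [0.5, [0, 0, 0], [0, 0, 0]]])

```text
t: 16.0
position: [490.6, 83.8, 54.9]
tcp_rot: [0.162, 0.987, -0.0, 0.0]
ft_force: [0.3, -0.9, -0.4]
width: 65.4
gripper_force: 0.0
```

Request:
step_arm(moves=[[0.5, [0.014, 0.015, 0.4], [0, 0, 0]], [0.5, [0, 0, 0.4], [0, 0, 0]], [0.5, [0, 0, 0.09], [0, 0, 0]], [0.5, [0, 0, 0], [0, 0, 0]], [0.2, [0, 0, 0], [0, 0, 0]], [0, [0, 0, 0], [0, 0, 0]], [-1, [0, 0, 0], [0, 0, 0]], [-1, [0, 0, 0], [0, 0, 0]], [-1, [0, 0, 0], [0, 0, 0]]], squeeze=15)

```text
t: 17.12
position: [490.3, 85.6, 10.3]
tcp_rot: [0.161, 0.987, 0.0, 0.0]
ft_force: [-0.9, 0.9, 4.0]
width: 40.5
gripper_force: 15.0
```

Request:
step_arm(moves=[[-1, [0, 0, -0.4], [0, 0, 0]], [-1, [0, 0, -0.8], [0, 0, 0]], [-1, [-0.425, 0.66, 0], [0, 0, 0]], [-1, [-0.425, 0.66, 0], [0, 0, 0]], [-1, [-0.425, 0.66, 0], [0, 0, 0]], [-1, [-0.425, 0.66, 0], [0, 0, 0]], [-1, [0, 0, 0.4], [0, 0, 0]], [-1, [0, 0, 0.3], [0, 0, 0]], [-1, [0, 0, 0], [0, 0, 0]], [-1, [0, 0, 0], [0, 0, 0]], [-1, [0, 0, 0], [0, 0, 0]]])

```text
t: 18.5
position: [613.0, 183.5, 35.9]
tcp_rot: [0.161, 0.987, 0.0, 0.0]
ft_force: [-0.2, 0.5, -0.4]
width: 40.0
gripper_force: 15.0
```

Request:
step_arm(moves=[[-1, [0, 0.018, 0.06], [0, 0, 0]], [-1, [0, 0, 0.06], [0, 0, 0]], [-1, [0, 0, 0], [0, 0, 0]], [-1, [0, 0, 0.02], [0, 0, 0]], [-1, [0, 0, 0.02], [0, 0, 0]], [-1, [0, 0, 0], [0, 0, 0]]])

```text
t: 19.25
position: [613.0, 184.4, 26.9]
tcp_rot: [0.161, 0.987, -0.0, -0.0]
ft_force: [0.1, -0.0, -0.5]
width: 40.8
gripper_force: 15.0
```

```bash
python3 ft.py
```

```text
[613.028, 184.46, 27.084, -0.163, 0.162, 0.041, -0.001, 0.011, -0.026]
```

No force below rim height, so the lid is over the dish. I'll go on down.

Request:
step_arm(moves=[[-1, [0, 0, 0.02], [0, 0, 0]], [-1, [0, 0, 0.02], [0, 0, 0]], [-1, [0, 0, 0.02], [0, 0, 0]], [-1, [0, 0, 0], [0, 0, 0]]])

```text
t: 20.15
position: [612.9, 184.4, 23.9]
tcp_rot: [0.161, 0.987, -0.0, -0.0]
ft_force: [-0.6, -0.0, -0.9]
width: 40.7
gripper_force: 15.0
```

Request:
step_arm(moves=[[-1, [0, 0, 0.02], [0, 0, 0]], [-1, [0, 0, 0.01], [0, 0, 0]], [-1, [0, 0, 0], [0, 0, 0]]])

```text
t: 20.52
position: [613.1, 184.5, 22.9]
tcp_rot: [0.161, 0.987, 0.0, 0.0]
ft_force: [-1.7, -0.9, 5.3]
width: 40.1
gripper_force: 15.0
```

The contact is exactly at the expected fully-down height of 22.8 mm. Releasing and lifting.

Request:
step_arm(moves=[[0.05, [0, 0, 0], [0, 0, 0]], [0.2, [0, 0, 0], [0, 0, 0]], [0.4, [0, 0, 0], [0, 0, 0]], [0.5, [0, 0, -0.3], [0, 0, 0]], [0.5, [0, 0, -0.9], [0, 0, 0]], [0.5, [0, 0, -1], [0, 0, 0]], [0.5, [0, 0, -1], [0, 0, 0]], [0.5, [0, -0.9, -0.2], [0, 0, 0]], [0.5, [0, -0.9, 0], [0, 0, 0]], [0.5, [0, -0.9, 0], [0, 0, 0]], [0.5, [0, -0.9, 0], [0, 0, 0]], [0.5, [0, -0.9, 0], [0, 0, 0]]])

```text
t: 22.02
position: [540.9, -30.4, 193.7]
tcp_rot: [0.161, 0.987, 0.0, 0.001]
ft_force: [0.9, 0.4, -0.3]
width: 65.1
gripper_force: 0.0
```

Run:
```python
from seg import *
C={n:cam(n) for n in('top','scene')}; c=C['top']
print(status.get_obs()['position'].round(1))
for uv,z in (((367.1,202.8),64),((370.2,202.4),110)): print('lamp',world(c,[uv],z))
i0=dict(c); i0['image']=cv2.imread('pics/top0.png')[:,:,::-1].copy()
p,h=blob(i0,(367,203),42,lambda h:(abs(h[...,0]-110)<12)&(h[...,1]>110)); print('blue face',rect(c,h,64),world(c,[p],64))
for n,uv in(('lid',(200,177)),('mid',(193.6,192.8)),('low',(187.3,209.6))):
    b,h=blob(c,uv,12,lambda h:h[...,2]>85); print(n,b.round(1),world(c,[b],19).round(1),np.ptp(world(c,h,19),axis=0).round(1))
t=cv2.resize(c['image'][160:235,160:255],(380,300),interpolation=cv2.INTER_CUBIC); s=cv2.resize(C['scene']['image'][240:315,275:370],(380,300),interpolation=cv2.INTER_CUBIC)
cv2.imwrite('pics/lidon.png',np.clip(np.hstack([t,s])[:,:,::-1]*1.2,0,255).astype(np.uint8))
```

```text
[540.1 -34.7 194. ]
lamp [[ 548.14217562 -262.34547137]]
lamp [[ 546.11661857 -261.63211583]]
blue face [ 547.9 -261.1  164.6   63.5  -18. ] [[ 547.62823992 -261.10212979]]
lid [200.1 176.4] [[611.4 181.3]] [40.9 41. ]
mid [193.6 192.8] [[566.5 197.3]] [41.5 40.5]
low [187.3 209.6] [[520.9 212.6]] [41.4 41.3]
```

View pics/lidon.png

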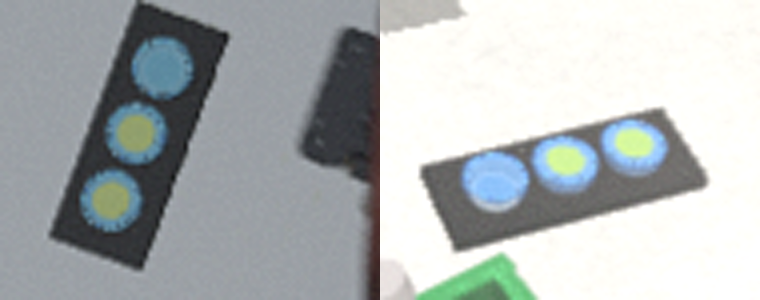

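The lid sits flat on the dish, at left-crop (163,67) in the same line and size as its neighbours. Now the lamp, whose handle is at about (549.5,-259) in robot coordinates.

Request:
step_arm(moves=[[0.5, [-0.32, -0.839, 0], [0, 0, 0]], [0.5, [-0.32, -0.839, 0], [0, 0, 0]], [0.5, [-0.32, -0.839, 0], [0, 0, 0]], [0.5, [-0.32, -0.839, 0.3], [0, 0, 0]], [0.5, [-0.32, -0.839, 0.5], [0, 0, 0.002]], [0.5, [0, 0, 0.1], [0, 0, 0]], [0.5, [0, 0, 0], [0, 0, 0]], [0.5, [0, 0, 0], [0, 0, 0]]])

```text
t: 23.12
position: [551.4, -251.7, 148.4]
tcp_rot: [0.163, 0.987, 0.0, 0.001]
ft_force: [0.5, 0.7, -0.1]
width: 65.0
gripper_force: 0.0
```

Run:
```python
from seg import *
s=cam('scene'); o=status.get_obs(); print(o['position'].round(1),o['tcp_rot'].round(4))
a=cv2.resize(s['image'][110:220,170:300],(767,600-1),interpolation=cv2.INTER_CUBIC)
cv2.imwrite('pics/lh.png',np.clip(a[:,:,::-1]*1.2,0,255).astype(np.uint8))
```

```text
[ 551.4 -251.8  148.4] [1.633e-01 9.866e-01 3.000e-04 6.000e-04]
```

Request:
step_arm(moves=[[0.5, [-0.01, -0.149, 0], [0, 0, 0]], [0.5, [0, 0, 0.4], [0, 0, 0]], [0.5, [0, 0, 0.4], [0, 0, 0]], [0.5, [0, 0, 0.3], [0, 0, 0]], [0.5, [0, 0, 0.08], [0, 0, 0]], [0.5, [0, 0, 0], [0, 0, 0]], [0.2, [0, 0, 0], [0, 0, 0]], [0, [0, 0, 0], [0, 0, 0]], [-0.2, [0, 0, 0], [0, 0, 0]]], squeeze=40)

```text
t: 24.3
position: [548.8, -260.4, 88.9]
tcp_rot: [0.164, 0.986, -0.0, 0.0]
ft_force: [-0.3, -0.1, 1.0]
width: 42.9
gripper_force: 0.0
```

Request:
step_arm(moves=[[-0.35, [0, 0, 0], [0, 0, 0]], [-1, [0, 0, 0], [0, 0, 0]], [-1, [0, 0, 0], [0, 0, 0]], [-1, [0, 0, 0], [0, 0, 0]]])

```text
t: 24.8
position: [548.7, -260.1, 88.6]
tcp_rot: [0.164, 0.986, 0.0, 0.0]
ft_force: [-0.2, 0.9, 0.3]
width: 25.3
gripper_force: 39.9
```

Request:
step_arm(moves=[[-1, [0, 0, -0.1], [0, 0, 0]], [-1, [0, 0, -0.2], [0, 0, 0]], [-1, [0, 0, -0.4], [0, 0, 0]], [-1, [0, 0, -0.6], [0, 0, 0]], [-1, [0, 0, -0.7], [0, 0, 0]], [-1, [0, 0, -0.6], [0, 0, 0]], [-1, [0, 0, -0.4], [0, 0, 0]], [-1, [0, 0, -0.1], [0, 0, 0]], [-1, [0, 0, 0], [0, 0, 0]], [-1, [0, 0, 0], [0, 0, 0]]])

```text
t: 26.05
position: [548.1, -260.1, 242.6]
tcp_rot: [0.164, 0.986, 0.0, -0.001]
ft_force: [0.6, -0.2, -7.0]
width: 25.9
gripper_force: 39.9
```

Run:
```python
from seg import *
s=cam('scene'); t=cam('top'); o=status.get_obs(); p=o['position']; print(p.round(1),o['tcp_rot'].round(4),o['ft_force'].round(1),o['moment'].round(2))
lz=p[2]-69
for q,n in((s,'scene'),(t,'top')):
    for k,z in(('lamp',lz),('lamp_handle',lz+80)):
        for d in pinpoint(n,k)[:2]: print(n,k,round(d['p'],2),d['at'],world(q,[d['at'][::-1]],z).round(1))
M=np.array(s['rotation']); M=M if M.shape==(3,3) else R.from_quat(M).as_matrix()
q=(p-s['position'])@M; uv=q[:2]/q[2]*s['f']+[s['cx'],s['cy']]; print(uv)
b,h=blob(s,uv+[0,12],48,lambda h:(abs(h[...,0]-110)<12)&(h[...,1]>110)); print(b,cv2.minAreaRect(h.astype(np.float32)), h[[h[:,0].argmin(),h[:,0].argmax(),h[:,1].argmin(),h[:,1].argmax()]].round(1).tolist())
```

```text
[ 548.2 -260.1  242.7] [ 1.643e-01  9.864e-01  0.000e+00 -7.000e-04] [ 0.7  0.8 -5.7] [-0.01  0.03 -0.03]
scene lamp 0.97 [152.8, 230.7] [[ 544.  -257.2]]
scene lamp_handle 0.75 [125.6, 226.6] [[ 537.6 -281.4]]
top lamp 0.81 [197.7, 376.3] [[ 553.3 -264. ]]
top lamp_handle 0.82 [197.5, 382.7] [[ 547.6 -262.2]]
[227.52480319 132.38531986]
[209.72328724 149.30171309] ((211.0319366455078, 148.37234497070312), (18.760454177856445, 17.581411361694336), 73.51556396484375) [[200.2, 142.9], [219.9, 147.6], [200.9, 141.6], [205.6, 159.4]]
```

The lamp is lifted and balanced (moment near zero, 26 mm width). Carrying it over the rack with the underside at about 173 mm.

Request:
step_arm(moves=[[-1, [0.08, 0.27, 0], [0, 0, 0]], [-1, [0.16, 0.54, 0], [0, 0, 0]], [-1, [0.266, 0.9, 0], [0, 0, 0]], [-1, [0.266, 0.9, 0], [0, 0, 0]], [-1, [0.266, 0.9, 0], [0, 0, 0]], [-1, [0.266, 0.9, 0], [0, 0, 0]], [-1, [0.266, 0.9, 0], [0, 0, 0]], [-1, [0.266, 0.9, 0], [0, 0, 0]], [-1, [0.266, 0.9, 0], [0, 0, 0]], [-1, [0.266, 0.9, 0], [0, 0, 0]], [-1, [0.16, 0.54, 0], [0, 0, 0]], [-1, [0.08, 0.27, 0], [0, 0, 0]]])

```text
t: 27.85
position: [567.3, 201.9, 243.3]
tcp_rot: [0.163, 0.987, 0.0, -0.0]
ft_force: [-0.6, -0.2, -6.3]
width: 25.4
gripper_force: 39.9
```

Request:
step_arm(moves=[[-1, [0, 0, 0], [0, 0, 0]], [-1, [0, 0, 0.3], [0, 0, 0]], [-1, [0, 0, 0.6], [0, 0, 0]], [-1, [0, 0, 0.6], [0, 0, 0]], [-1, [0, 0, 0.3], [0, 0, 0]], [-1, [0, 0, 0], [0, 0, 0]], [-1, [0, 0, 0], [0, 0, 0]], [-1, [0, 0, 0], [0, 0, 0]]])

```text
t: 28.85
position: [568.9, 199.3, 154.8]
tcp_rot: [0.164, 0.986, 0.001, 0.001]
ft_force: [-0.4, 0.4, -5.8]
width: 25.8
gripper_force: 39.9
```

Run:
```python
from seg import *
A=[]
for i in range(10):
    s=cam('scene'); o=status.get_obs(); A.append(np.r_[o['position'],o['ft_force'],o['moment']])
m=np.mean(A,0); print(m.round(3).tolist(),o['tcp_rot'].round(4))
print('cog offset world mm',-m[7]/m[5]*1000,m[6]/m[5]*1000)
t=cam('top'); p=m[:3]; lz=p[2]-69
for q,n in((s,'scene'),(t,'top')):
    for k,z in(('lamp',lz),('lamp_handle',lz+80)):
        for d in pinpoint(n,k)[:1]: print(n,k,round(d['p'],2),d['at'],world(q,[d['at'][::-1]],z).round(1))
```

```text
[568.329, 199.205, 153.915, 0.135, 0.024, -5.967, -0.001, -0.001, -0.024] [ 0.1643  0.9864 -0.     -0.    ]
cog offset world mm -0.24104056780792385 0.11710452004361173
scene lamp 0.56 [263.0, 321.1] [[575.8 202.2]]
scene lamp_handle 0.87 [237.3, 325.7] [[569.8 202. ]]
top lamp_handle 0.36 [193.8, 426.0] [[ 566.5 -386. ]]
```

Request:
step_arm(moves=[[-1, [0.01, 0.018, 0.2], [0, 0, 0]], [-1, [0, 0, 0.3], [0, 0, 0]], [-1, [0, 0, 0.25], [0, 0, 0]], [-1, [0, 0, 0.15], [0, 0, 0]], [-1, [0, 0, 0.1], [0, 0, 0]], [-1, [0, 0, 0.05], [0, 0, 0]], [-1, [0, 0, 0], [0, 0, 0]], [-1, [0, 0, 0], [0, 0, 0]], [-1, [0, 0, 0], [0, 0, 0]]])

```text
t: 30.72
position: [568.2, 200.2, 101.4]
tcp_rot: [0.164, 0.986, 0.0, 0.0]
ft_force: [0.1, -0.1, -5.4]
width: 25.5
gripper_force: 39.9
```

Run:
```python
from seg import *
A=[]
for i in range(6):
    s=cam('scene'); o=status.get_obs(); A.append(np.r_[o['position'],o['ft_force'],o['moment']])
print(np.mean(A,0).round(3).tolist(),o['tcp_rot'].round(4))
p=np.mean(A,0)[:3]; M=np.array(s['rotation']); M=M if M.shape==(3,3) else R.from_quat(M).as_matrix()
e=np.array([.9463,-.3233,0]); n=np.array([.3233,.9463,0])
def px(w):
    q=(w-s['position'])@M; return q[:2]/q[2]*s['f']+[s['cx'],s['cy']]
o0=np.array([p[0]+1.5,p[1]+2.5,p[2]-68.6])
print('pred',[px(o0+a*e+33*n+h*np.array([0,0,1])).round(1).tolist() for a in(-82,82) for h in(0,44)])
for d in masks_of('scene','lamp')[:1]:
    m=d['pixels']; print(d['p'],d['extent'])
    b,h=blob(s,px(o0+33*n+[0,0,22]),46,lambda h:(abs(h[...,0]-110)<14)&(h[...,1]>110)); print(cv2.approxPolyDP(h.astype(np.float32),3,True)[:,0].round(1).tolist())
```

```text
[568.033, 200.176, 101.188, 0.307, -0.029, -5.68, -0.018, 0.012, -0.003] [ 0.1643  0.9864  0.     -0.    ]
pred [[356.8, 278.8], [359.2, 266.4], [295.5, 294.2], [296.3, 281.7]]
0.97 [321.6, 272.4, 80.6, 45.0]
[[313.8999938964844, 277.1000061035156], [298.6000061035156, 281.6000061035156], [295.20001220703125, 277.8999938964844], [309.20001220703125, 270.6000061035156]]
```

```bash
python3 -c "
from station import robot; print(robot.close_job())"
```

```text
the job is handed in; nothing more can be done
None
```

The lid is fully down on the open dish and released. The lamp was handed in held still over the row, about 12 mm above the lids by my estimate and centred to about 1 mm; no verdict was shown. The first try at the lid touched the rim, so I set it down and re-gripped.

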